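Stack the lunch tin

TASK

Put the stacking lunch tin together on the round wooden stand: the deep plain tin goes in the stand's recess, the tin with the cross-shaped divider on top of it, then the shallow plain tin, and last the lid with the black knob. Each piece must sit upright and fully down in the mouth of the one below; never tip a piece over, leave the salt shaker, the tealight and the brass scoop where they are, and let go of everything at the end.

Things in the scene. Friction and masses are not known exactly. Their poses are not given: they have to be found in the camera images.
- stand: Round wooden stand, fixed for the run, 100 mm diameter, 14 mm high, with a round recess of about 66 mm diameter whose floor is 8 mm above the counter. Origin: centre of the underside (on the counter); z up.
- deep_tin: The deepest, plain inside: open round steel tin, 70 mm high, 140 g, body 60 mm wide (grip here, fingers outside), wall 2.5. Conical foot, 40 mm wide at the underside, 51 at 14 mm up, then a flat shoulder; it drops into a tin's 55 mm mouth till the shoulder lies on the rim: a piece in this tin has its underside 56 mm above this one's. Origin: centre of the underside; z up.
- divided_tin: Has a cross of two thin walls inside, 19 mm below the rim: open round steel tin, 52 mm high, 120 g, body 60 mm wide (grip here, fingers outside), wall 2.5. Conical foot, 40 mm wide at the underside, 51 at 14 mm up, then a flat shoulder; it drops into a tin's 55 mm mouth till the shoulder lies on the rim: a piece in this tin has its underside 38 mm above this one's. Origin: centre of the underside; z up.
- shallow_tin: The lowest, plain inside: open round steel tin, 40 mm high, 100 g, body 60 mm wide (grip here, fingers outside), wall 2.5. Conical foot, 40 mm wide at the underside, 51 at 14 mm up, then a flat shoulder; it drops into a tin's 55 mm mouth till the shoulder lies on the rim: a piece in this tin has its underside 26 mm above this one's. Origin: centre of the underside; z up.
- tin_lid: The lid: 62 mm steel disc, upper side 17 (edge) to 21 mm above the underside, 80 g, with an upright black knob, 20 mm in diameter from 24 to 47 mm above the underside: grip the knob. It stands on the same conical foot with a shoulder 14 mm up as the tins, and seats alike. Origin: centre of the underside; z up.
- salt_shaker: Bystander: grey salt shaker, 41 mm diameter, 76 mm high, standing behind the work. Origin: centre of the underside. Must stay where it is.
- tealight: Bystander: small round tealight candle, 38 mm diameter, 15 mm high. Origin: centre of the underside. Must stay where it is.
- scoop: Bystander: brass scoop, 159 x 39 x 22 mm, lying at the left. Origin: centre of the underside, x along its length. Must stay where it is.
Not all that is in view belongs to the job. What is shaped like the divided_tin but green is not meant.

How it is judged:
On the way, in this order (a step that is already met when the one before it is completed fails the run):
1. the deep tin stands in the recess of the stand (horizontal distance between deep_tin and stand below 0.014 m and z of deep_tin in the frame of stand between 0.004 and 0.012 m and angle between deep_tin's own z axis and vertical below 0.08 rad and linear speed of deep_tin below 0.02 m/s and contact force between deep_tin and the fingers below 0.1 N), for 0.2 s.
2. the divided tin is seated in the deep tin (horizontal distance between deep_tin and stand below 0.014 m and z of deep_tin in the frame of stand between 0.004 and 0.012 m and angle between each of deep_tin, divided_tin's own z axis and vertical below 0.08 rad and horizontal distance between divided_tin and deep_tin below 0.005 m and z of divided_tin in the frame of deep_tin between 0.052 and 0.06 m and linear speed of divided_tin below 0.02 m/s and contact force between divided_tin and the fingers below 0.1 N), for 0.2 s.
3. the shallow tin is seated in the divided tin (horizontal distance between deep_tin and stand below 0.014 m and z of deep_tin in the frame of stand between 0.004 and 0.012 m and angle between each of deep_tin, divided_tin, shallow_tin's own z axis and vertical below 0.08 rad and horizontal distance between divided_tin and deep_tin below 0.005 m and z of divided_tin in the frame of deep_tin between 0.052 and 0.06 m and horizontal distance between shallow_tin and divided_tin below 0.005 m and z of shallow_tin in the frame of divided_tin between 0.034 and 0.042 m and linear speed of shallow_tin below 0.02 m/s and contact force between shallow_tin and the fingers below 0.1 N), for 0.2 s.
4. the lid is seated in the shallow tin (horizontal distance between deep_tin and stand below 0.014 m and z of deep_tin in the frame of stand between 0.004 and 0.012 m and angle between each of deep_tin, divided_tin, shallow_tin, tin_lid's own z axis and vertical below 0.08 rad and horizontal distance between divided_tin and deep_tin below 0.005 m and z of divided_tin in the frame of deep_tin between 0.052 and 0.06 m and horizontal distance between shallow_tin and divided_tin below 0.005 m and z of shallow_tin in the frame of divided_tin between 0.034 and 0.042 m and horizontal distance between tin_lid and shallow_tin below 0.005 m and z of tin_lid in the frame of shallow_tin between 0.022 and 0.03 m and linear speed of tin_lid below 0.02 m/s and contact force between tin_lid and the fingers below 0.1 N), for 0.2 s.
At the end, for the whole second after the job is handed in: Bottom up: stand, deep tin, divided tin, shallow tin, lid. Deep tin on the recess floor, within 14 mm of the stand's centre; each further piece fully seated (height within 4 mm, centre within 5 mm of the piece below). All tilted under 0.08 rad, at rest and let go (all of step 4 and linear speed of each of deep_tin, divided_tin, shallow_tin below 0.02 m/s and contact force between each of deep_tin, divided_tin, shallow_tin and the fingers below 0.1 N); the robot touches nothing.
It fails at once if the salt shaker is displaced by more than 25 mm (distance of salt_shaker from where it was at the start of the episode above 0.025 m).
It fails at once if the tealight is displaced by more than 25 mm (distance of tealight from where it was at the start of the episode above 0.025 m).
It fails at once if the scoop is displaced by more than 25 mm (distance of scoop from where it was at the start of the episode above 0.025 m).
It fails at once if a tin or the lid is tipped over (tilted more than 0.7 rad) (angle between any of deep_tin, divided_tin, shallow_tin, tin_lid's own z axis and vertical above 0.7 rad).
It also fails if it takes over 106 s, if anything falls off the work surface, if the arm or the gripper's body presses on something with over 40 N, if the wrist force passes 120 N, or if a joint passes its speed limit or range.

ROBOT

A 6-joint arm with a two-finger parallel gripper is mounted at the origin on a cart in front of the work surface, level with it; the furniture and walls round the work are solid. World frame = base frame: x ahead of the robot, y to its left, z up, the work surface at z = 0. Lengths are in m, angles in rad, forces in N, time in s.
With the tool pointing down it reaches from about 0.325 to 0.85 m from the base axis. Payload 15.5 kg.
Tool frame: the origin (TCP) lies between the finger pads; the fingertips stand 8 mm ahead of it and the grasp point (between the pads) lies 11 mm behind it (robot.tip_extent is the distance from the TCP to the fingertips, in m); z points along the fingers, y is the line along which they close (so a half turn about z gives the same grasp; the last joint's range is limited). The gripper opens to 91 mm and grips with 3 to 60 N. Pads are 32 mm wide; open, the fingers measure 118 mm over their backs; the gripper's body (76 mm by 178 mm) begins 60 mm behind the grasp point.
Start: joints at [1.194, 0.494, 1.345, -0, 1.302, -0.096], TCP at [0.174, 0.6, 0.195] pointing down, gripper open.
Joint ranges: [-2.91, 2.91], [-0.82, 2.16], [0.22, 2.67], [-1.22, 4.37], [0.12, 2.79], [-3.08, 3.08]. Speed limits (rad/s): [1.89, 1.89, 2.57, 3.01, 3.01, 3.01].

INTERFACE

Orientations are given as a 3x3 rotation matrix whose columns are the frame's x, y, z axes.
In Python, from plant import robot, cams gives the robot as it stands.
- The arm moves only by the tool play_rows, never from a script. Its argument "plan" is a list that holds one entry, the list of rows, each a list of 7 numbers: the turn, a rotation vector about the world's x, y, z in degrees, then the shift along the world's x, y, z in m, then the opening in per cent of the stroke, from 0 (shut) to 100 (fully open). A call has 1 to 8 rows; each row is the pose to reach, as a shift and turn from the pose commanded when the call began; what a row does not reach only later rows make up. A row lasts 1/8 s, in which the tool goes at most 62.5 mm and 10.7 degrees, less where a joint would pass 70% of its speed; a pose out of reach is approached as far as the arm can. A call with a gripper value outside its range is refused whole. The fingers move at their own pace and stop on an object; "force" is the grip in N (left out, the last holds). Time passes only in rows, so rows that repeat a pose let the fingers close. It gives the time, the measured TCP pose, the force and the opening at its end, in the units of the state.
- robot.get_obs(): the state, without advancing time (a new reading comes with each control period).
- cams.capture(name): name is "scene" or "top" or "wrist"; returns the picture (384x512x3 uint8, red, green, blue); there is no depth.
- cams.camera_info(name): a dict with "fx", "fy", "cx", "cy" (pixels), "R" (3x3) and "t" (3): a world point X has camera coordinates R X + t; the wrist camera has in their place "tool_from_camera" (4x4, takes a point from camera to tool coordinates, whose origin is the TCP and whose axes are the flange's). Camera axes: x right, y down, z forward; pixel columns grow to the right and rows downward; lengths in m; the calibration is good to about 2 mm. A picture is of the moment at which its call begins: read the wrist's pose just before it. camera_info takes no time and is no camera call.
- robot.close_job(): hands the job in, once; it reports no verdict.
The state is a dict: "clock": time; "joint_pos": joint angles; "dq": joint speeds; "joint_torque": joint torques, N m; "eef_pos": TCP position; "eef_rot": TCP orientation; "ft_force": force on the tool from outside, world axes, zero at the start; "torque": the same for the moment, N m; "gripper_width": finger opening in m.
Only numpy, scipy, OpenCV 4.12 (cv2) and the standard library are available. Lean on these libraries where they do the work, as an engineer would, in place of code of your own. Each camera call takes 0.05 s, during which the arm holds its last target. There are 200 camera calls.

## Working session

There is one attempt and no reset: what is moved stays moved. The work goes in short steps, Python scripts to look and compute and a tool call to move; the robot and the scene stay as the last step left them, time stands still between calls to the robot, and variables do not carry over. Pictures are saved under pics/ and viewed, on a budget of 14 in all, crops included, one or two more only if the job needs it, and the job is handed in when it is done.

Besides the shell and the picture viewer there is one more tool, called after ">>>" as name(argument=value, ...) on one line, values as JSON. play_rows: Moves the arm, as the interface text tells. Its arguments: {"type":"object","properties":{"plan":{"type":"array","items":{"type":"array","items":{"type":"array","items":{"type":"number"}}}},"force":{"type":"number"}},"required":["plan"]}

```bash
mkdir -p pics; ls; python3 - <<'E'
from plant import robot,cams
import cv2
print(robot.get_obs())
for n in("scene","top","wrist"):
    print(n,cams.camera_info(n))
for n in("scene","top"):
    cv2.imwrite(f"pics/{n}0.png",cv2.resize(cams.capture(n)[:,:,::-1],(800,600),interpolation=cv2.INTER_CUBIC))
E
```

```text
pics
{'clock': 0.0, 'joint_pos': array([ 1.19346864e+00,  4.94176233e-01,  1.34616218e+00,  1.62522654e-05,
        1.30250027e+00, -9.55313501e-02]), 'dq': array([-0.00020617,  0.00086019, -0.00122351, -0.00095686,  0.00055518,
       -0.00088327]), 'joint_torque': array([-3.41632971e-03, -8.78804898e+01, -3.81870246e+01,  7.05611450e-02,
        5.28744841e-02, -8.82504173e-05]), 'eef_pos': array([0.17365529, 0.5999523 , 0.19463209]), 'eef_rot': array([[-9.60556228e-01,  2.78085434e-01, -4.73654088e-04],
       [ 2.78085805e-01,  9.60555546e-01, -1.15260510e-03],
       [ 1.34448372e-04, -1.23885848e-03, -9.99999224e-01]]), 'ft_force': array([ 0.31850716, -0.45724775, -0.6472551 ]), 'torque': array([-0.01500721, -0.00687017,  0.00010053]), 'gripper_width': 0.09145127818209546}
scene {'fx': 480.74535174650913, 'fy': 480.74535174650913, 'cx': 254.14716976118544, 'cy': 192.4374736558555, 'R': array([[ 0.72546991, -0.6881671 ,  0.01092937],
       [-0.50939469, -0.54755023, -0.66385676],
       [ 0.46282876,  0.47604074, -0.74777988]]), 't': array([-0.34998373,  0.39546472,  1.21193604])}
top {'fx': 358.05805664495705, 'fy': 358.05805664495705, 'cx': 261.2546891666938, 'cy': 193.82670302649638, 'R': array([[ 0.02865212, -0.99936868,  0.02100716],
       [-0.99754949, -0.02992929, -0.06323971],
       [ 0.06382851, -0.01914373, -0.99777725]]), 't': array([0.10979812, 0.62575957, 0.90853632])}
wrist {'fx': 298.3666707604557, 'fy': 298.3666707604557, 'cx': 250.2096848203946, 'cy': 198.1797804738215, 'tool_from_camera': array([[ 6.78827277e-04, -9.56621893e-01, -2.91331585e-01,
         8.24084364e-02],
       [ 9.99999248e-01,  3.51687222e-04,  1.17527617e-03,
        -5.88298144e-04],
       [-1.02183732e-03, -2.91332163e-01,  9.56621412e-01,
        -1.89139147e-01],
       [ 0.00000000e+00,  0.00000000e+00,  0.00000000e+00,
         1.00000000e+00]])}
```

View pics/top0.png

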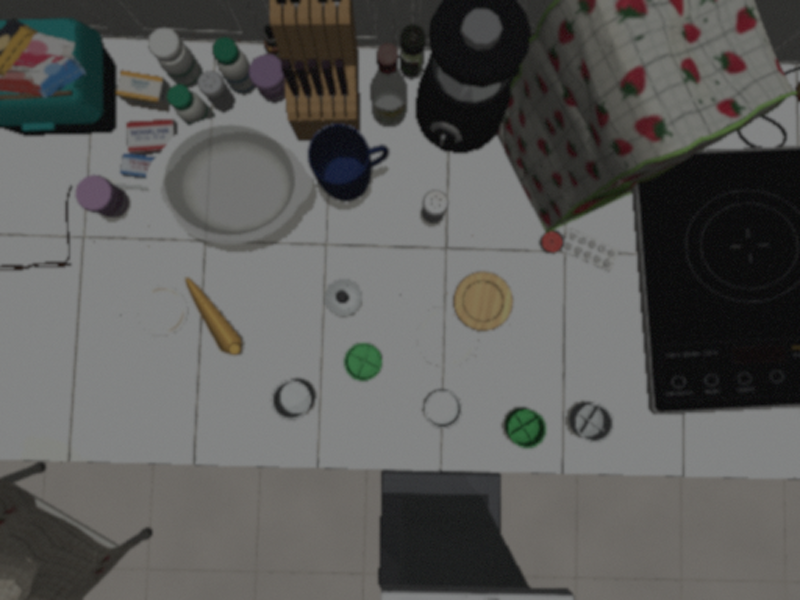

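View pics/scene0.png

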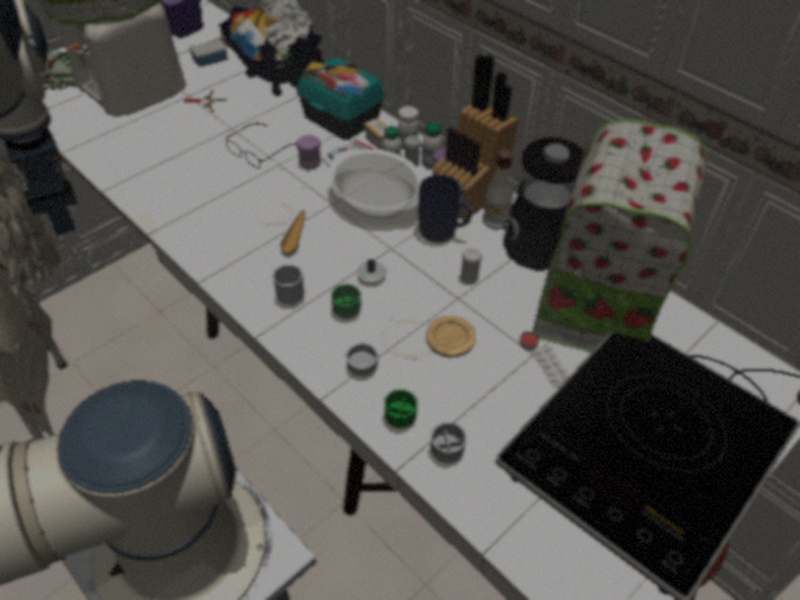

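```bash
cat > h.py <<'E'
from plant import robot,cams
import numpy as np,cv2
def ray(name,u,v,z,pose=None):
    c=cams.camera_info(name)
    d=np.array([(u-c['cx'])/c['fx'],(v-c['cy'])/c['fy'],1])
    if name=='wrist':
        p,R=pose; T=c['tool_from_camera']
        o=R@T[:3,3]+p; d=R@T[:3,:3]@d
    else:
        o=-c['R'].T@c['t']; d=c['R'].T@d
    return o+d*(z-o[2])/d[2]
def proj(name,X,pose=None):
    c=cams.camera_info(name)
    if name=='wrist':
        p,R=pose;T=c['tool_from_camera'];x=T[:3,:3].T@(R.T@(np.array(X)-p)-T[:3,3])
    else: x=c['R']@X+c['t']
    return c['fx']*x[0]/x[2]+c['cx'],c['fy']*x[1]/x[2]+c['cy']
E
python3 - <<'E'
from h import *
im=cams.capture('top')[150:300,155:405,::-1]
cv2.imwrite('pics/c1.png',cv2.resize(im,None,fx=3.2,fy=3.2,interpolation=cv2.INTER_CUBIC))
E
```

```text
(no output)
```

View pics/c1.png

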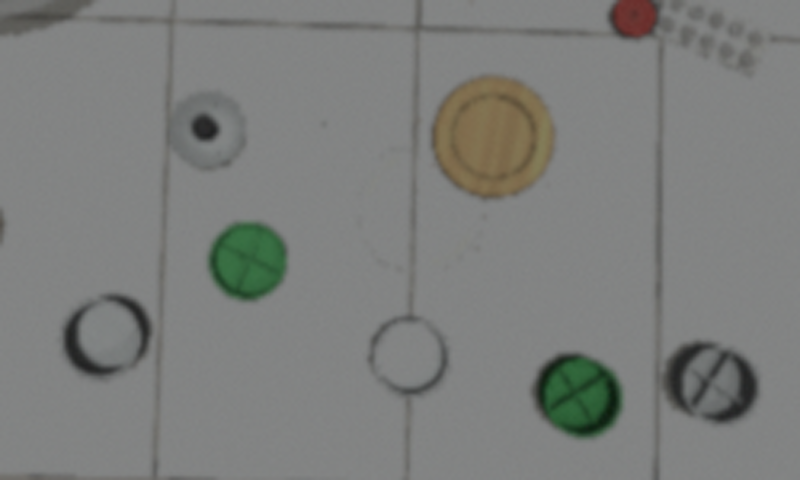

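```bash
python3 - <<'E'
from h import *
c=cams.camera_info('top');print('cam',-c['R'].T@c['t'])
for n,u,v,z in [('deep',104,337,.07),('div',717,383,.052),('shal',409,355,.04),('lid',208,130,.018),('knob',205,127,.047),('stand',493.5,136.5,.014),('green1',248,260,.04),('green2',578,395,.052),('tea',633,15,.015)]:
    print(n,ray('top',155+u/3.2,150+v/3.2,z).round(4))
E
```

```text
cam [0.56308967 0.14585012 0.94378317]
deep [0.4653 0.3025 0.07  ]
div [ 0.4405 -0.1688  0.052 ]
shal [0.4543 0.0697 0.04  ]
lid [0.6274 0.235  0.018 ]
knob [0.6277 0.2346 0.047 ]
stand [0.6294 0.0029 0.014 ]
green1 [0.5247 0.1979 0.04  ]
green2 [ 0.4285 -0.0607  0.052 ]
tea [ 0.7329 -0.1099  0.015 ]
```

>>> play_rows(plan=[[[0, 0, 0, 0.03, -0.03, 0, 100], [0, 0, 0, 0.073, -0.074, 0, 100], [0, 0, 0, 0.117, -0.119, -0.01, 100], [0, 0, 0, 0.16, -0.164, -0.015, 100], [0, 0, 0, 0.204, -0.208, -0.02, 100], [0, 0, 0, 0.248, -0.253, -0.025, 100], [0, 0, 0, 0.28, -0.285, -0.025, 100], [0, 0, 0, 0.2915, -0.2975, -0.025, 100]]])

```text
clock: 1.15
eef_pos: [0.4669, 0.301, 0.17]
eef_rot: [[-0.96, 0.28, -0.0], [0.28, 0.96, -0.0], [-0.0, -0.0, -1.0]]
ft_force: [-0.2, 0.7, 0.5]
gripper_width: 0.0912
```

```bash
cat > w.py <<'E'
import sys
from h import *
o=robot.get_obs();p=(o['eef_pos'],o['eef_rot']);im=cams.capture('wrist')[:,:,::-1].copy()
print(o['clock'],o['eef_pos'].round(4),o['ft_force'].round(1),o['gripper_width'].round(4))
np.savez('pose.npz',p=p[0],R=p[1])
# optional expected rim circles: x y z r
for a in sys.argv[2:]:
    x,y,z,r=map(float,a.split(','))
    q=[proj('wrist',[x+r*np.cos(t),y+r*np.sin(t),z],p) for t in np.linspace(0,6.28,40)]
    cv2.polylines(im,[np.int32(np.array(q)*16)],True,(0,0,255),1,cv2.LINE_AA,4)
cv2.imwrite(sys.argv[1],cv2.resize(im,(800,600),interpolation=cv2.INTER_CUBIC))
E
python3 w.py pics/w1.png .4653,.3025,.07,.03
```

```text
Traceback (most recent call last):
  File "w.py", line 4, in <module>
    print(o['clock'],o['eef_pos'].round(4),o['ft_force'].round(1),o['gripper_width'].round(4))
                                                                  ^^^^^^^^^^^^^^^^^^^^^^^^
AttributeError: 'float' object has no attribute 'round'
```

```bash
sed -i "s/o\['gripper_width'\].round(4)/o['gripper_width']/" w.py
python3 w.py pics/w1.png .4653,.3025,.07,.03
```

```text
1.2 [0.4673 0.3006 0.17  ] [ 1.5 -1.3 -0.5] 0.0915041805894981
```

View pics/w1.png

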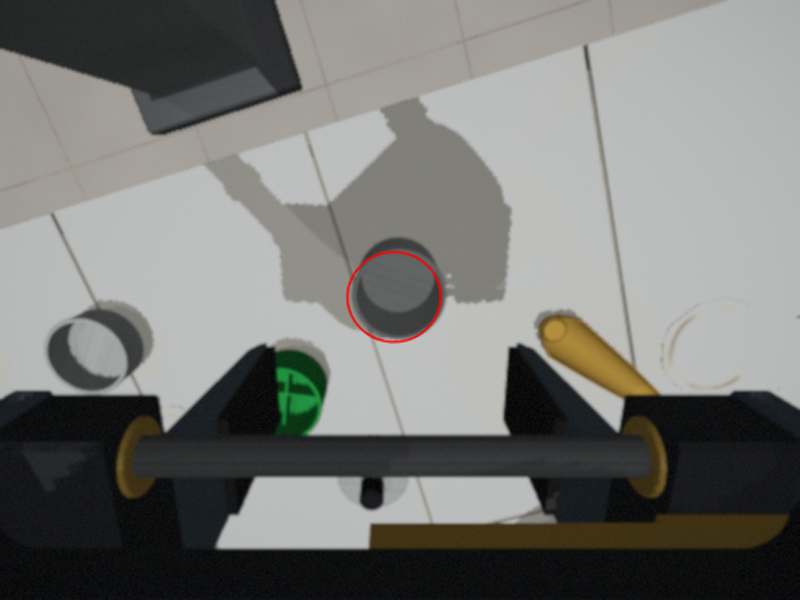

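>>> play_rows(plan=[[[0, 0, 0, -0.001, 0.003, -0.02, 100], [0, 0, 0, -0.001, 0.003, -0.06, 100], [0, 0, 0, -0.001, 0.003, -0.1, 100], [0, 0, 0, -0.001, 0.003, -0.125, 100], [0, 0, 0, -0.001, 0.003, -0.13, 100], [0, 0, 0, -0.001, 0.003, -0.13, 60], [0, 0, 0, -0.001, 0.003, -0.13, 40], [0, 0, 0, -0.001, 0.003, -0.13, 40]]], force=20)

```text
clock: 2.25
eef_pos: [0.4647, 0.3062, 0.0411]
eef_rot: [[-0.961, 0.278, 0.001], [0.278, 0.961, 0.001], [-0.001, 0.001, -1.0]]
ft_force: [-0.3, -0.5, -0.2]
gripper_width: 0.0638
```

>>> play_rows(plan=[[[0, 0, 0, 0, 0, 0, 40], [0, 0, 0, 0, 0, 0, 40], [0, 0, 0, 0, 0, 0, 40], [0, 0, 0, 0, 0, 0.01, 40], [0, 0, 0, 0, 0, 0.03, 40], [0, 0, 0, 0, 0, 0.06, 40], [0, 0, 0, 0, 0, 0.08, 40], [0, 0, 0, 0, 0, 0.085, 40]]])

```text
clock: 3.25
eef_pos: [0.4649, 0.3061, 0.1267]
eef_rot: [[-0.961, 0.278, 0.002], [0.278, 0.961, 0.001], [-0.002, 0.001, -1.0]]
ft_force: [0.3, 0.1, -1.5]
gripper_width: 0.0597
```

```bash
python3 w.py pics/w2.png
```

```text
3.25 [0.4649 0.3061 0.1267] [ 0.3  0.1 -1.5] 0.05970661416953187
```

View pics/w2.png

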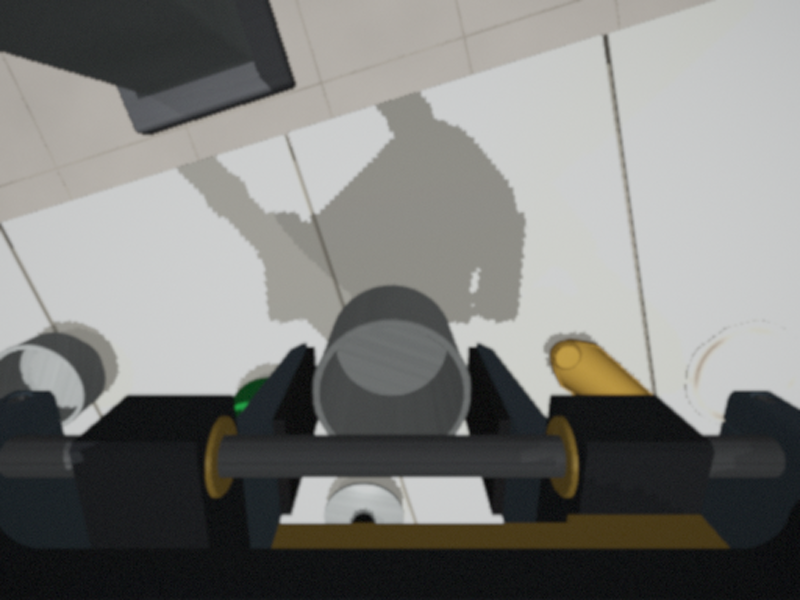

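```bash
python3 - <<'E'
from h import *
d=np.load('pose.npz');P=(d['p'],d['R'])
for u,v in((392,320),(314,388),(470,388)):
    q=ray('wrist',u/1.5625,v/1.5625,.1557,P); print((P[1].T@(q-P[0])).round(4))
# stand in wrist? refine stand from scene cam: expected pixel
im=cams.capture('scene')[:,:,::-1].copy()
print(proj('scene',[.6294,.0029,.014]))
def circ(cam,im,x,y,z,r):
    q=[proj(cam,np.array([x+r*np.cos(t),y+r*np.sin(t),z])) for t in np.linspace(0,6.28,40)]
    cv2.polylines(im,[np.int32((np.array(q)+.5)*S*16)],True,(0,0,255),1,cv2.LINE_AA,4)
S=4;im=cv2.resize(im,None,fx=S,fy=S,interpolation=cv2.INTER_CUBIC)
for a in((.6294,.0029,.014,.05),(.4405,-.1688,.052,.03),(.4543,.0697,.04,.03),(.6274,.235,.017,.031)):circ('scene',im,*a)
c=im[150*S:300*S,200*S:310*S]  
cv2.imwrite('pics/s2.png',c)
E
```

```text
[ 0.0297 -0.     -0.029 ]
[ 0.0027 -0.0295 -0.029 ]
[ 0.0026  0.0296 -0.0289]
(np.float64(287.86167221501057), np.float64(213.01984452827915))
```

View pics/s2.png

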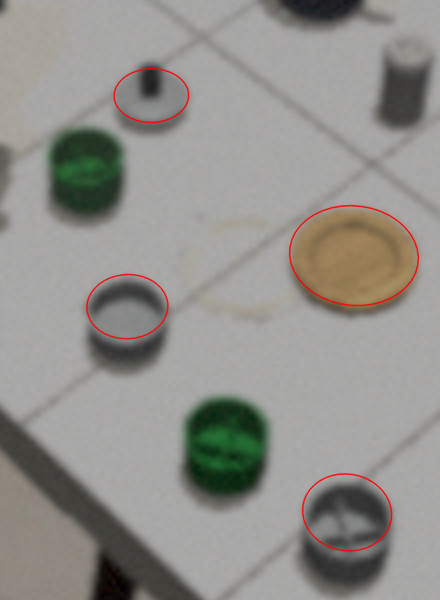

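>>> play_rows(plan=[[[0, 0, 0, 0.012, -0.022, 0.01, 40], [0, 0, 0, 0.037, -0.068, 0.015, 40], [0, 0, 0, 0.066, -0.122, 0.015, 40], [0, 0, 0, 0.095, -0.176, 0.015, 40], [0, 0, 0, 0.124, -0.23, 0.015, 40], [0, 0, 0, 0.148, -0.274, 0.01, 40], [0, 0, 0, 0.16, -0.296, 0, 40], [0, 0, 0, 0.164, -0.303, -0.01, 40]]])

```text
clock: 4.35
eef_pos: [0.6281, 0.002, 0.1137]
eef_rot: [[-0.96, 0.279, -0.002], [0.279, 0.96, 0.0], [0.002, -0.0, -1.0]]
ft_force: [-0.6, 0.2, -2.0]
gripper_width: 0.0596
```

>>> play_rows(plan=[[[0, 0, 0, 0, 0, 0, 40], [0, 0, 0, 0, 0, -0.02, 40], [0, 0, 0, 0, 0, -0.04, 40], [0, 0, 0, 0, 0, -0.055, 40], [0, 0, 0, 0, 0, -0.062, 40], [0, 0, 0, 0, 0, -0.065, 40], [0, 0, 0, 0, 0, -0.067, 40], [0, 0, 0, 0, 0, -0.067, 40]]])

```text
clock: 5.35
eef_pos: [0.6288, 0.0029, 0.049]
eef_rot: [[-0.961, 0.278, 0.001], [0.278, 0.961, -0.0], [-0.001, 0.0, -1.0]]
ft_force: [-0.4, 1.4, 2.2]
gripper_width: 0.0595
```

>>> play_rows(plan=[[[0, 0, 0, 0, 0, 0, 70], [0, 0, 0, 0, 0, 0, 100], [0, 0, 0, 0, 0, 0, 100], [0, 0, 0, 0, 0, 0, 100], [0, 0, 0, 0, 0, 0.02, 100], [0, 0, 0, 0, 0, 0.06, 100], [0, 0, 0, 0, 0, 0.1, 100], [0, 0, 0, 0, 0, 0.12, 100]]])

```text
clock: 6.35
eef_pos: [0.6291, 0.0028, 0.1705]
eef_rot: [[-0.961, 0.278, 0.003], [0.278, 0.961, -0.0], [-0.003, 0.0, -1.0]]
ft_force: [0.2, 0.1, -0.7]
gripper_width: 0.0912
```

```bash
python3 w.py pics/w3.png .6288,.0029,.078,.03
```

```text
6.35 [0.6291 0.0028 0.1705] [ 0.2  0.1 -0.7] 0.09115548124541371
```

View pics/w3.png

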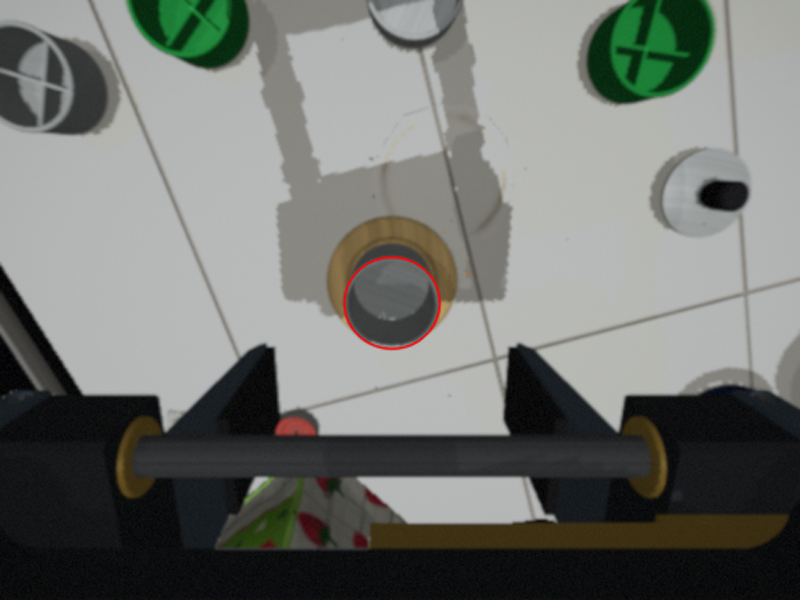

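```bash
python3 - <<'E'
from h import *
d=np.load('pose.npz');P=(d['p'],d['R'])
for n,u,v,z in(('div',31,78,.052),('divR',74,85,.052),('lid',707,192,.018),('knobtop',738,194,.047),('shalBottom',414,47,.03)):
    print(n,ray('wrist',u/1.5625,v/1.5625,z,P).round(4))
E
```

```text
div [ 0.4412 -0.1671  0.052 ]
divR [ 0.4517 -0.1442  0.052 ]
lid [0.6286 0.2369 0.018 ]
knobtop [0.6287 0.2383 0.047 ]
shalBottom [0.4844 0.0595 0.03  ]
```

>>> play_rows(plan=[[[0, 0, 0, -0.015, -0.014, 0, 100], [0, 0, 0, -0.046, -0.042, 0, 100], [0, 0, 0, -0.078, -0.071, 0, 100], [0, 0, 0, -0.11, -0.1, -0.01, 100], [0, 0, 0, -0.142, -0.129, -0.02, 100], [0, 0, 0, -0.168, -0.153, -0.03, 100], [0, 0, 0, -0.183, -0.166, -0.03, 100], [0, 0, 0, -0.188, -0.1705, -0.03, 100]]])

```text
clock: 7.4
eef_pos: [0.4395, -0.1681, 0.1379]
eef_rot: [[-0.96, 0.279, -0.001], [0.279, 0.96, 0.0], [0.001, 0.0, -1.0]]
ft_force: [0.4, 0.7, -0.2]
gripper_width: 0.0913
```

```bash
python3 w.py pics/w4.png .4408,-.168,.052,.03
```

```text
7.4 [ 0.4395 -0.1681  0.1379] [ 0.4  0.7 -0.2] 0.09125239960835461
```

View pics/w4.png

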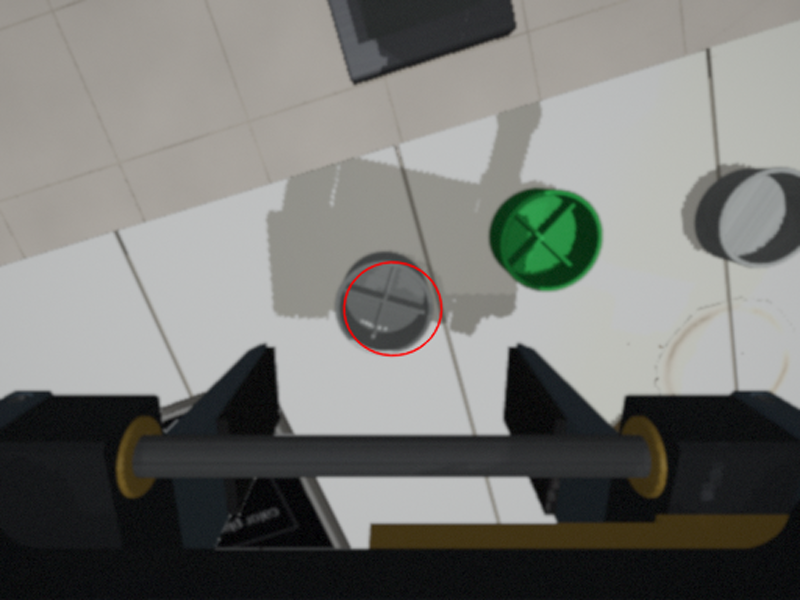

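>>> play_rows(plan=[[[0, 0, 0, -0.0015, -0.004, -0.02, 100], [0, 0, 0, -0.0015, -0.004, -0.05, 100], [0, 0, 0, -0.0015, -0.004, -0.085, 100], [0, 0, 0, -0.0015, -0.004, -0.105, 100], [0, 0, 0, -0.0015, -0.004, -0.109, 100], [0, 0, 0, -0.0015, -0.004, -0.109, 60], [0, 0, 0, -0.0015, -0.004, -0.109, 40], [0, 0, 0, -0.0015, -0.004, -0.109, 40]]])

```text
clock: 8.45
eef_pos: [0.4392, -0.1718, 0.0299]
eef_rot: [[-0.961, 0.278, 0.001], [0.278, 0.961, -0.001], [-0.001, -0.0, -1.0]]
ft_force: [0.3, 0.4, -0.3]
gripper_width: 0.0643
```

>>> play_rows(plan=[[[0, 0, 0, 0, 0, 0, 40], [0, 0, 0, 0, 0, 0, 40], [0, 0, 0, 0, 0, 0, 40], [0, 0, 0, 0, 0, 0.01, 40], [0, 0, 0, 0, 0, 0.04, 40], [0, 0, 0, 0, 0, 0.08, 40], [0, 0, 0, 0, 0, 0.11, 40], [0, 0, 0, 0, 0, 0.12, 40]]])

```text
clock: 9.45
eef_pos: [0.4394, -0.1719, 0.151]
eef_rot: [[-0.961, 0.278, 0.002], [0.278, 0.961, -0.001], [-0.003, -0.001, -1.0]]
ft_force: [0.4, 1.0, -2.0]
gripper_width: 0.0577
```

```bash
python3 w.py pics/w5.png; python3 - <<'E'
import cv2;i=cv2.imread('pics/w5.png');cv2.imwrite('pics/w5c.png',i[230:480,200:600])
E
```

```text
9.45 [ 0.4394 -0.1719  0.151 ] [ 0.4  1.  -2. ] 0.057670934425813364
```

View pics/w5c.png

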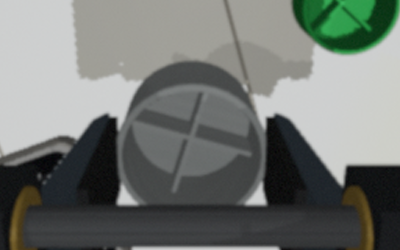

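```bash
python3 - <<'E'
from h import *
d=np.load('pose.npz');P=(d['p'],d['R'])
for u,v in((391.5,314),(318,378),(465,378)):
    q=ray('wrist',u/1.5625,v/1.5625,.151+.022,P); print((P[1].T@(q-P[0])).round(4))
for zz in(.022,):
    im=cv2.imread('pics/w5.png')
    q=[proj('wrist',P[0]+P[1]@np.array([.03*np.cos(t),.03*np.sin(t),-zz]),P) for t in np.linspace(0,6.28,40)]
    q=np.array(q)*1.5625;print(q[:,0].min(),q[:,0].max(),q[:,1].min(),q[:,1].max())
E
```

```text
[ 0.0298 -0.0002 -0.0221]
[ 0.0035 -0.029  -0.022 ]
[ 0.0035  0.0287 -0.022 ]
315.91946751678347 467.7961352729279 313.49807594543245 451.8600745915096
```

>>> play_rows(plan=[[[0, 0, 0, 0.015, 0.014, 0, 40], [0, 0, 0, 0.046, 0.042, 0, 40], [0, 0, 0, 0.078, 0.072, 0, 40], [0, 0, 0, 0.11, 0.102, 0, 40], [0, 0, 0, 0.142, 0.131, 0, 40], [0, 0, 0, 0.168, 0.155, 0, 40], [0, 0, 0, 0.184, 0.17, 0, 40], [0, 0, 0, 0.1895, 0.175, 0, 40]]])

```text
clock: 10.5
eef_pos: [0.6282, 0.0042, 0.1476]
eef_rot: [[-0.961, 0.277, -0.002], [0.277, 0.961, 0.0], [0.002, -0.0, -1.0]]
ft_force: [0.4, 0.9, -1.3]
gripper_width: 0.0575
```

>>> play_rows(plan=[[[0, 0, 0, 0, 0, 0, 40], [0, 0, 0, 0, 0, -0.015, 40], [0, 0, 0, 0, 0, -0.03, 40], [0, 0, 0, 0, 0, -0.042, 40], [0, 0, 0, 0, 0, -0.05, 40], [0, 0, 0, 0, 0, -0.053, 40], [0, 0, 0, 0, 0, -0.055, 40], [0, 0, 0, 0, 0, -0.055, 40]]])

```text
clock: 11.5
eef_pos: [0.6285, 0.0034, 0.0944]
eef_rot: [[-0.961, 0.278, 0.0], [0.278, 0.961, -0.0], [-0.0, 0.0, -1.0]]
ft_force: [-0.8, -0.5, -1.5]
gripper_width: 0.0578
```

>>> play_rows(plan=[[[0, 0, 0, 0, 0, -0.0015, 40], [0, 0, 0, 0, 0, -0.0015, 40], [0, 0, 0, 0, 0, -0.0015, 50], [0, 0, 0, 0, 0, -0.0015, 70], [0, 0, 0, 0, 0, -0.0015, 90], [0, 0, 0, 0, 0, -0.0015, 100], [0, 0, 0, 0, 0, -0.0015, 100]]])

```text
clock: 12.38
eef_pos: [0.6283, 0.0033, 0.0927]
eef_rot: [[-0.961, 0.278, -0.0], [0.278, 0.961, -0.0], [0.0, -0.0, -1.0]]
ft_force: [-0.1, -0.1, 0.2]
gripper_width: 0.0896
```

>>> play_rows(plan=[[[0, 0, 0, 0, 0, 0.01, 100], [0, 0, 0, 0, 0, 0.04, 100], [0, 0, 0, 0, 0, 0.07, 100], [0, 0, 0, 0, 0, 0.09, 100], [0, 0, 0, 0, 0, 0.1, 100], [0, 0, 0, 0, 0, 0.1, 100]]])

```text
clock: 13.12
eef_pos: [0.6285, 0.0033, 0.1932]
eef_rot: [[-0.961, 0.278, 0.001], [0.278, 0.961, -0.0], [-0.001, 0.0, -1.0]]
ft_force: [0.7, -1.0, 0.0]
gripper_width: 0.0915
```

```bash
python3 w.py pics/w6.png .6288,.0029,.116,.03 .6288,.0029,.109,.0275
```

```text
13.125 [0.6285 0.0033 0.1932] [ 0.7 -1.   0. ] 0.09152026094911349
```

View pics/w6.png

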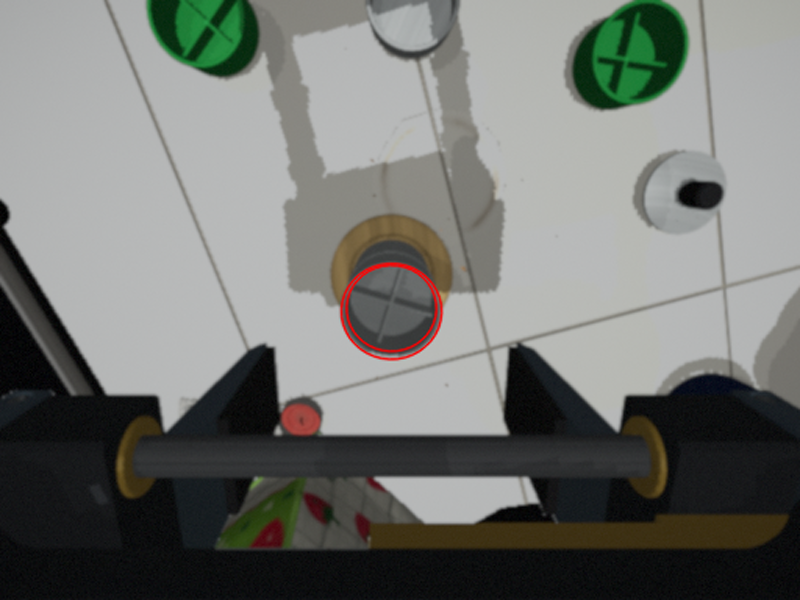

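>>> play_rows(plan=[[[0, 0, 0, -0.015, 0.006, 0, 100], [0, 0, 0, -0.043, 0.016, 0, 100], [0, 0, 0, -0.073, 0.027, 0, 100], [0, 0, 0, -0.103, 0.038, -0.01, 100], [0, 0, 0, -0.133, 0.05, -0.025, 100], [0, 0, 0, -0.157, 0.059, -0.045, 100], [0, 0, 0, -0.17, 0.064, -0.06, 100], [0, 0, 0, -0.174, 0.0655, -0.0645, 100]]])

```text
clock: 14.18
eef_pos: [0.4527, 0.069, 0.1271]
eef_rot: [[-0.961, 0.278, -0.003], [0.278, 0.961, -0.0], [0.003, -0.001, -1.0]]
ft_force: [-0.1, 0.3, 0.7]
gripper_width: 0.0912
```

```bash
python3 w.py pics/w7.png .4545,.0685,.04,.03
```

```text
14.175 [0.4527 0.069  0.1271] [-0.1  0.3  0.7] 0.09123062205941074
```

View pics/w7.png

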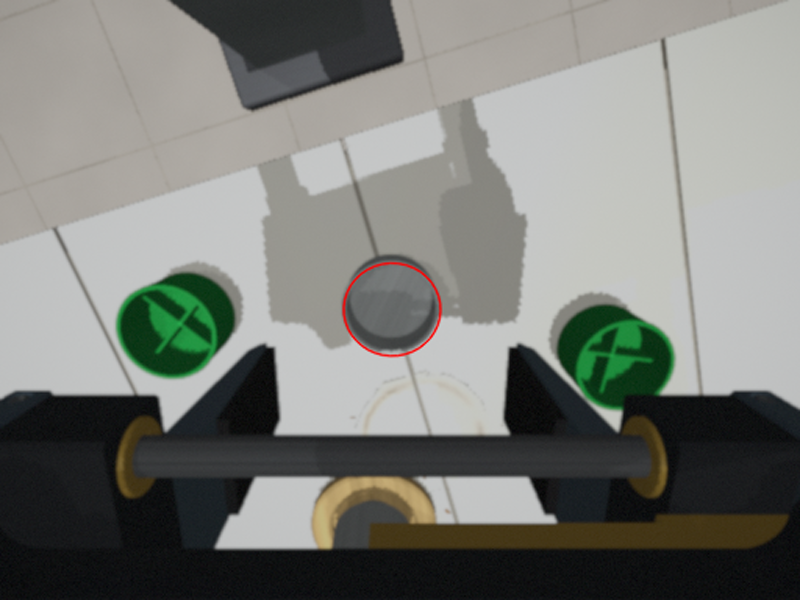

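>>> play_rows(plan=[[[0, 0, 0, -0.001, 0, -0.02, 100], [0, 0, 0, -0.001, 0, -0.05, 100], [0, 0, 0, -0.001, 0, -0.08, 100], [0, 0, 0, -0.001, 0, -0.1, 100], [0, 0, 0, -0.001, 0, -0.105, 100], [0, 0, 0, -0.001, 0, -0.105, 60], [0, 0, 0, -0.001, 0, -0.105, 40], [0, 0, 0, -0.001, 0, -0.105, 40]]])

```text
clock: 15.22
eef_pos: [0.4538, 0.0689, 0.0239]
eef_rot: [[-0.961, 0.278, 0.001], [0.278, 0.961, 0.0], [-0.001, 0.0, -1.0]]
ft_force: [-0.6, 0.2, 0.8]
gripper_width: 0.0638
```

>>> play_rows(plan=[[[0, 0, 0, 0, 0, 0, 40], [0, 0, 0, 0, 0, 0, 40], [0, 0, 0, 0, 0, 0, 40], [0, 0, 0, 0, 0, 0.01, 40], [0, 0, 0, 0, 0, 0.05, 40], [0, 0, 0, 0, 0, 0.1, 40], [0, 0, 0, 0, 0, 0.135, 40], [0, 0, 0, 0, 0, 0.15, 40]]])

```text
clock: 16.23
eef_pos: [0.454, 0.0689, 0.1759]
eef_rot: [[-0.961, 0.278, 0.003], [0.278, 0.961, 0.0], [-0.003, 0.001, -1.0]]
ft_force: [0.3, -0.2, -1.1]
gripper_width: 0.0368
```

```bash
python3 w.py pics/w8.png; python3 - <<'E'
import cv2;i=cv2.imread('pics/w8.png');cv2.imwrite('pics/w8c.png',i[230:480,200:600])
E
```

```text
16.225 [0.454  0.0689 0.1759] [ 0.3 -0.2 -1.1] 0.036774110451408326
```

View pics/w8c.png

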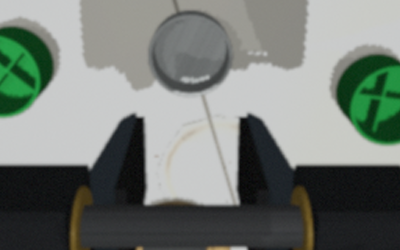

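```bash
python3 - <<'E'
from h import *
d=np.load('pose.npz');P=(d['p'],d['R'])
q=np.array([proj('wrist',np.array([.4538+.03*np.cos(t),.0689+.03*np.sin(t),.04]),P) for t in np.linspace(0,6.28,40)])*1.5625-[200,230]
print(q.min(0),q.max(0))
E
```

```text
[149.25276066  15.19240901] [232.74172203  96.23104641]
```

>>> play_rows(plan=[[[0, 0, 0, 0, 0, -0.01, 100], [0, 0, 0, 0, 0, -0.03, 100], [0, 0, 0, 0, 0, -0.06, 100], [0, 0, 0, 0, 0, -0.09, 100], [0, 0, 0, 0, 0, -0.12, 100], [0, 0, 0, 0, 0, -0.145, 100], [0, 0, 0, 0, 0, -0.154, 100], [0, 0, 0, 0, 0, -0.154, 100]]], force=45)

```text
clock: 17.27
eef_pos: [0.4525, 0.0688, 0.0185]
eef_rot: [[-0.961, 0.278, -0.002], [0.278, 0.961, -0.0], [0.002, -0.001, -1.0]]
ft_force: [1.0, 0.7, 0.7]
gripper_width: 0.0917
```

>>> play_rows(plan=[[[0, 0, 0, 0, 0, 0, 70], [0, 0, 0, 0, 0, 0, 55], [0, 0, 0, 0, 0, 0, 55], [0, 0, 0, 0, 0, 0, 55], [0, 0, 0, 0, 0, 0, 55], [0, 0, 0, 0, 0, 0, 55], [0, 0, 0, 0, 0, 0, 55], [0, 0, 0, 0, 0, 0, 55]]])

```text
clock: 18.27
eef_pos: [0.4538, 0.0688, 0.0198]
eef_rot: [[-0.961, 0.278, 0.001], [0.278, 0.961, -0.0], [-0.001, 0.0, -1.0]]
ft_force: [-1.6, -1.7, 13.6]
gripper_width: 0.0502
```

```bash
python3 w.py pics/w9.png; python3 - <<'E'
import cv2;a=cv2.imread('pics/w9.png')[200:520,150:650]
from plant import cams
s=cams.capture('scene')[:,:,::-1][190:270,190:265]
s=cv2.resize(s,(300,320),interpolation=cv2.INTER_CUBIC);cv2.imwrite('pics/w9c.png',cv2.hconcat([a,s]))
E
```

```text
18.275 [0.4538 0.0688 0.0198] [-1.6 -1.7 13.6] 0.05022017545472019
```

View pics/w9c.png

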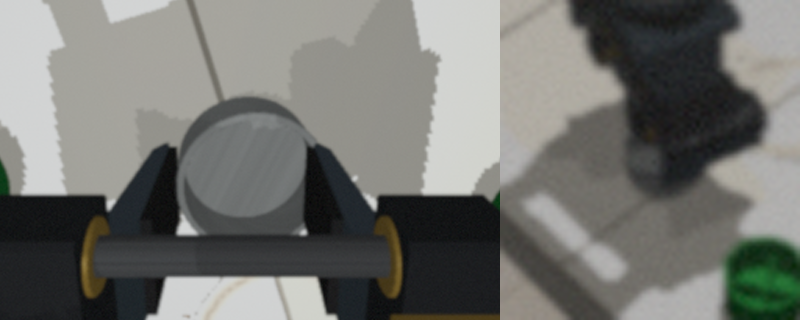

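>>> play_rows(plan=[[[0, 0, 0, 0, 0, 0, 57], [0, 0, 0, 0, 0, 0, 60], [0, 0, 0, 0, 0, 0, 65], [0, 0, 0, 0, 0, 0, 70], [0, 0, 0, 0, 0, 0, 80], [0, 0, 0, 0, 0, 0, 100], [0, 0, 0, 0, 0, 0, 100], [0, 0, 0, 0, 0, 0, 100]]])

```text
clock: 19.38
eef_pos: [0.4532, 0.0689, 0.0192]
eef_rot: [[-0.961, 0.278, -0.0], [0.278, 0.961, -0.0], [0.0, -0.0, -1.0]]
ft_force: [0.8, -0.0, -0.4]
gripper_width: 0.0914
```

```bash
python3 w.py pics/w10.png; python3 - <<'E'
import cv2;a=cv2.imread('pics/w10.png')[200:520,150:650]
from plant import cams
s=cams.capture('top')[:,:,::-1][232:288,255:308]
s=cv2.resize(s,(300,320),interpolation=cv2.INTER_CUBIC);cv2.imwrite('pics/w10c.png',cv2.hconcat([a,s]))
E
```

```text
19.375 [0.4532 0.0689 0.0192] [ 0.8 -0.  -0.4] 0.09139839089809068
```

View pics/w10c.png

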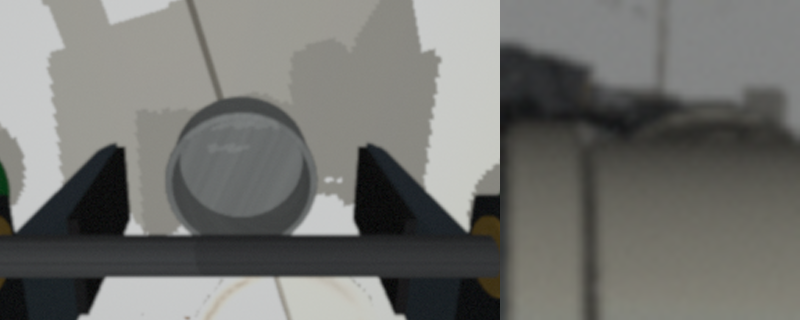

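>>> play_rows(plan=[[[0, 0, 0, 0, 0, 0.003, 90], [0, 0, 0, 0, 0, 0.003, 80], [0, 0, 0, 0, 0, 0.003, 72], [0, 0, 0, 0, 0, 0.003, 68], [0, 0, 0, 0, 0, 0.003, 66], [0, 0, 0, 0, 0, 0.003, 64], [0, 0, 0, 0, 0, 0.003, 64], [0, 0, 0, 0, 0, 0.003, 64]]], force=8)

```text
clock: 20.48
eef_pos: [0.4533, 0.0689, 0.0222]
eef_rot: [[-0.961, 0.278, -0.0], [0.278, 0.961, -0.0], [0.0, -0.0, -1.0]]
ft_force: [-0.3, -0.1, 0.2]
gripper_width: 0.0582
```

>>> play_rows(plan=[[[0, 0, 0, 0, 0, 0, 64], [0, 0, 0, 0, 0, 0, 64], [0, 0, 0, 0, 0, 0, 64], [0, 0, 0, 0, 0, 0, 64]]])

```text
clock: 20.98
eef_pos: [0.4533, 0.0688, 0.0222]
eef_rot: [[-0.961, 0.278, 0.0], [0.278, 0.961, -0.0], [-0.0, -0.0, -1.0]]
ft_force: [0.0, -0.7, -0.1]
gripper_width: 0.0586
```

>>> play_rows(plan=[[[0, 0, 0, 0, 0, 0.003, 64], [0, 0, 0, 0, 0, 0.008, 64], [0, 0, 0, 0, 0, 0.015, 64], [0, 0, 0, 0, 0, 0.02, 64], [0, 0, 0, 0, 0, 0.02, 64]]])

```text
clock: 21.6
eef_pos: [0.4536, 0.0689, 0.0427]
eef_rot: [[-0.961, 0.278, 0.001], [0.278, 0.961, 0.0], [-0.001, 0.0, -1.0]]
ft_force: [-0.0, -0.4, 0.0]
gripper_width: 0.0583
```

```bash
python3 w.py pics/w11.png; python3 - <<'E'
import cv2;a=cv2.imread('pics/w11.png')[200:520,150:650]
cv2.imwrite('pics/w11c.png',a)
E
```

```text
21.6 [0.4536 0.0689 0.0427] [-0.  -0.4  0. ] 0.05826100319451089
```

View pics/w11c.png

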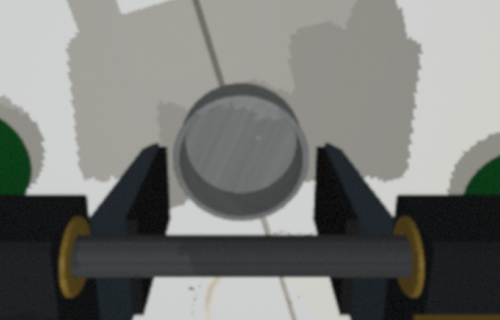

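>>> play_rows(plan=[[[0, 0, 0, 0, 0, 0, 100], [0, 0, 0, 0, 0, 0, 100], [0, 0, 0, 0, 0, -0.012, 100], [0, 0, 0, 0, 0, -0.024, 100], [0, 0, 0, 0, 0, -0.024, 80], [0, 0, 0, 0, 0, -0.024, 70], [0, 0, 0, 0, 0, -0.024, 65], [0, 0, 0, 0, 0, -0.024, 65]]], force=15)

```text
clock: 22.65
eef_pos: [0.4535, 0.0688, 0.0184]
eef_rot: [[-0.961, 0.278, 0.0], [0.278, 0.961, -0.0], [-0.0, 0.0, -1.0]]
ft_force: [-0.4, -0.5, -0.1]
gripper_width: 0.0597
```

>>> play_rows(plan=[[[0, 0, 0, 0, 0, 0, 63], [0, 0, 0, 0, 0, 0, 63]]])

```text
clock: 22.9
eef_pos: [0.4535, 0.0688, 0.0184]
eef_rot: [[-0.961, 0.278, 0.0], [0.278, 0.961, -0.0], [-0.0, 0.0, -1.0]]
ft_force: [-0.3, -0.9, 4.0]
gripper_width: 0.0584
```

>>> play_rows(plan=[[[0, 0, 0, 0, 0, 0, 60], [0, 0, 0, 0, 0, 0, 60], [0, 0, 0, 0, 0, 0, 60]]])

```text
clock: 23.28
eef_pos: [0.4535, 0.0688, 0.0183]
eef_rot: [[-0.961, 0.278, 0.0], [0.278, 0.961, -0.0], [-0.0, 0.0, -1.0]]
ft_force: [0.1, -0.6, 5.2]
gripper_width: 0.0589
```

```bash
python3 w.py pics/w12.png; python3 - <<'E'
import cv2;a=cv2.imread('pics/w12.png')[200:500,150:650]
cv2.imwrite('pics/w12c.png',cv2.resize(a,(800,480)))
E
```

```text
23.275 [0.4535 0.0688 0.0183] [ 0.1 -0.6  5.2] 0.05892317373226194
```

View pics/w12c.png

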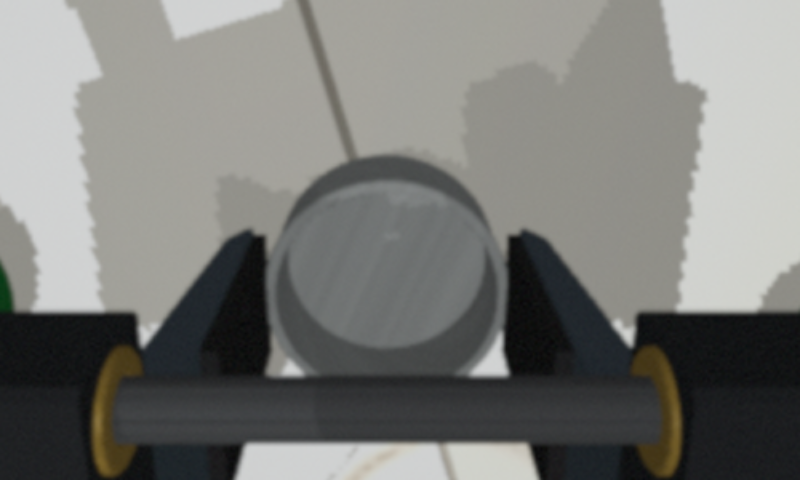

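>>> play_rows(plan=[[[0, 0, 0, 0, 0, 0.002, 60], [0, 0, 0, 0, 0, 0.005, 60], [0, 0, 0, 0, 0, 0.01, 60], [0, 0, 0, 0, 0, 0.015, 60], [0, 0, 0, 0, 0, 0.02, 60]]])

```text
clock: 23.95
eef_pos: [0.4533, 0.0689, 0.0386]
eef_rot: [[-0.961, 0.278, 0.0], [0.278, 0.961, 0.0], [-0.0, 0.0, -1.0]]
ft_force: [-0.2, 0.4, -0.8]
gripper_width: 0.0585
```

>>> play_rows(plan=[[[0, 0, 0, 0, 0, 0.01, 60], [0, 0, 0, 0, 0, 0.03, 60], [0, 0, 0, 0, 0, 0.05, 60], [0, 0, 0, 0, 0, 0.07, 60], [0, 0, 0, 0, 0, 0.09, 60], [0, 0, 0, 0, 0, 0.11, 60], [0, 0, 0, 0, 0, 0.125, 60], [0, 0, 0, 0, 0, 0.13, 60]]])

```text
clock: 24.95
eef_pos: [0.4536, 0.0689, 0.1694]
eef_rot: [[-0.961, 0.278, 0.002], [0.278, 0.961, 0.0], [-0.002, 0.0, -1.0]]
ft_force: [-0.3, 0.2, -1.5]
gripper_width: 0.0589
```

```bash
python3 w.py pics/w13.png; python3 - <<'E'
import cv2;a=cv2.imread('pics/w13.png')[200:500,150:650]
cv2.imwrite('pics/w13c.png',cv2.resize(a,(800,480)))
E
```

```text
24.95 [0.4536 0.0689 0.1694] [-0.3  0.2 -1.5] 0.05885352395534248
```

View pics/w13c.png

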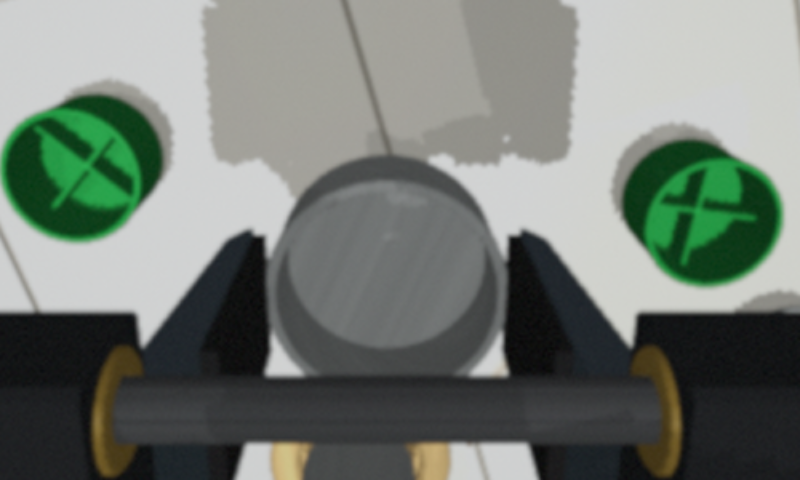

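>>> play_rows(plan=[[[0, 0, 0, 0.012, -0.005, 0, 60], [0, 0, 0, 0.04, -0.015, 0, 60], [0, 0, 0, 0.07, -0.026, 0, 60], [0, 0, 0, 0.1, -0.037, 0, 60], [0, 0, 0, 0.13, -0.049, 0, 60], [0, 0, 0, 0.155, -0.058, 0, 60], [0, 0, 0, 0.17, -0.064, 0, 60], [0, 0, 0, 0.175, -0.066, 0, 60]]])

```text
clock: 26.0
eef_pos: [0.6291, 0.0021, 0.1671]
eef_rot: [[-0.96, 0.279, -0.001], [0.279, 0.96, -0.0], [0.001, -0.0, -1.0]]
ft_force: [0.5, -0.2, -1.3]
gripper_width: 0.0587
```

>>> play_rows(plan=[[[0, 0, 0, 0, 0, 0, 60], [0, 0, 0, 0, 0, -0.01, 60], [0, 0, 0, 0, 0, -0.02, 60], [0, 0, 0, 0, 0, -0.03, 60], [0, 0, 0, 0, 0, -0.038, 60], [0, 0, 0, 0, 0, -0.042, 60], [0, 0, 0, 0, 0, -0.044, 60], [0, 0, 0, 0, 0, -0.044, 60]]])

```text
clock: 27.0
eef_pos: [0.6284, 0.0028, 0.1243]
eef_rot: [[-0.961, 0.278, 0.0], [0.278, 0.961, -0.0], [-0.0, 0.0, -1.0]]
ft_force: [0.6, -0.3, -0.4]
gripper_width: 0.0586
```

>>> play_rows(plan=[[[0, 0, 0, 0, 0, -0.001, 60], [0, 0, 0, 0, 0, -0.001, 66], [0, 0, 0, 0, 0, -0.001, 70], [0, 0, 0, 0, 0, -0.001, 80], [0, 0, 0, 0, 0, -0.001, 100], [0, 0, 0, 0, 0, -0.001, 100], [0, 0, 0, 0, 0, -0.001, 100]]])

```text
clock: 27.88
eef_pos: [0.6283, 0.0029, 0.1232]
eef_rot: [[-0.961, 0.278, 0.0], [0.278, 0.961, -0.0], [-0.0, -0.0, -1.0]]
ft_force: [-0.2, -1.0, 0.4]
gripper_width: 0.0914
```

>>> play_rows(plan=[[[0, 0, 0, 0, 0, 0.01, 100], [0, 0, 0, 0, 0, 0.04, 100], [0, 0, 0, 0, 0, 0.07, 100], [0, 0, 0, 0, 0, 0.09, 100], [0, 0, 0, 0, 0, 0.1, 100], [0, 0, 0, 0, 0, 0.1, 100]]])

```text
clock: 28.62
eef_pos: [0.6285, 0.0028, 0.2238]
eef_rot: [[-0.961, 0.278, 0.001], [0.278, 0.961, -0.0], [-0.001, 0.0, -1.0]]
ft_force: [-0.1, -0.4, -0.5]
gripper_width: 0.0913
```

```bash
python3 w.py pics/w14.png .6285,.003,.142,.03; python3 - <<'E'
from h import *
a=cv2.imread('pics/w14.png')[170:490,200:600]
S=8;im=cv2.resize(cams.capture('scene')[:,:,::-1],None,fx=S,fy=S,interpolation=cv2.INTER_CUBIC)
for z in(.142,):
    q=np.array([proj('scene',np.array([.6285+.03*np.cos(t),.003+.03*np.sin(t),z])) for t in np.linspace(0,6.28,40)])
    cv2.polylines(im,[np.int32((q+.5)*S)],True,(0,0,255),1)
c=q.mean(0).astype(int);s=im[(c[1]-12)*S:(c[1]+48)*S,(c[0]-25)*S:(c[0]+25)*S]
cv2.imwrite('pics/w14c.png',cv2.hconcat([cv2.resize(a,(400,320)),cv2.resize(s,(267,320))]))
d=np.load('pose.npz');P=(d['p'],d['R'])
print([np.round(x*1.5625) for x in proj('wrist',[.629,.236,.018],P)])
E
```

```text
28.625 [0.6285 0.0028 0.2238] [-0.1 -0.4 -0.5] 0.09126116999334104
[np.float64(664.0), np.float64(190.0)]
```

View pics/w14c.png

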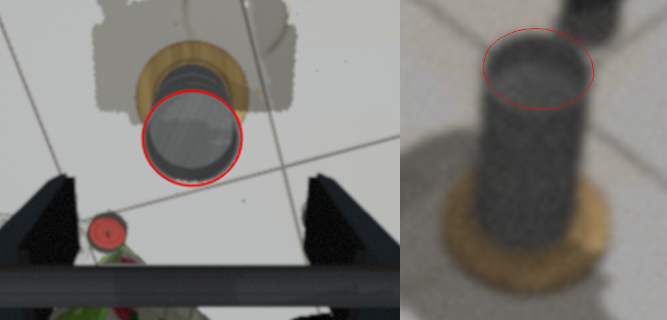

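>>> play_rows(plan=[[[0, 0, 0, 0, 0.02, 0, 60], [0, 0, 0, 0, 0.055, 0, 60], [0, 0, 0, 0, 0.095, 0, 60], [0, 0, 0, 0, 0.135, -0.02, 60], [0, 0, 0, 0, 0.175, -0.05, 60], [0, 0, 0, 0, 0.21, -0.08, 60], [0, 0, 0, 0, 0.228, -0.1, 60], [0, 0, 0, 0, 0.2335, -0.11, 60]]], force=20)

```text
clock: 29.72
eef_pos: [0.6276, 0.2373, 0.1119]
eef_rot: [[-0.961, 0.277, -0.002], [0.277, 0.961, -0.001], [0.001, -0.001, -1.0]]
ft_force: [0.0, -0.3, 0.5]
gripper_width: 0.0546
```

>>> play_rows(plan=[[[0, 0, 0, 0, 0, 0, 60], [0, 0, 0, 0, 0, -0.02, 60], [0, 0, 0, 0, 0, -0.045, 60], [0, 0, 0, 0, 0, -0.065, 60], [0, 0, 0, 0, 0, -0.077, 60], [0, 0, 0, 0, 0, -0.08, 60], [0, 0, 0, 0, 0, -0.08, 60], [0, 0, 0, 0, 0, -0.08, 60]]])

```text
clock: 30.72
eef_pos: [0.6288, 0.2364, 0.0341]
eef_rot: [[-0.961, 0.278, 0.001], [0.278, 0.961, 0.0], [-0.001, 0.001, -1.0]]
ft_force: [-0.0, -0.4, 0.5]
gripper_width: 0.0546
```

>>> play_rows(plan=[[[0, 0, 0, 0, 0, 0, 40], [0, 0, 0, 0, 0, 0, 25], [0, 0, 0, 0, 0, 0, 15], [0, 0, 0, 0, 0, 0, 15], [0, 0, 0, 0, 0, 0, 15], [0, 0, 0, 0, 0, 0, 15], [0, 0, 0, 0, 0, 0, 15]]])

```text
clock: 31.6
eef_pos: [0.6283, 0.2364, 0.0332]
eef_rot: [[-0.961, 0.278, -0.0], [0.278, 0.961, -0.0], [0.0, -0.0, -1.0]]
ft_force: [-0.4, -0.6, 0.5]
gripper_width: 0.014
```

```bash
python3 w.py pics/w15.png; python3 - <<'E'
from h import *
a=cv2.imread('pics/w15.png')[200:500,150:650]
im=cams.capture('scene')[:,:,::-1]
x,y=map(int,proj('scene',np.array([.628,.236,.03])));s=cv2.resize(im[y-40:y+40,x-40:x+40],(300,300),interpolation=cv2.INTER_CUBIC)
cv2.imwrite('pics/w15c.png',cv2.hconcat([a,s]))
E
```

```text
31.6 [0.6283 0.2364 0.0332] [-0.4 -0.6  0.5] 0.013978919123606527
```

View pics/w15c.png

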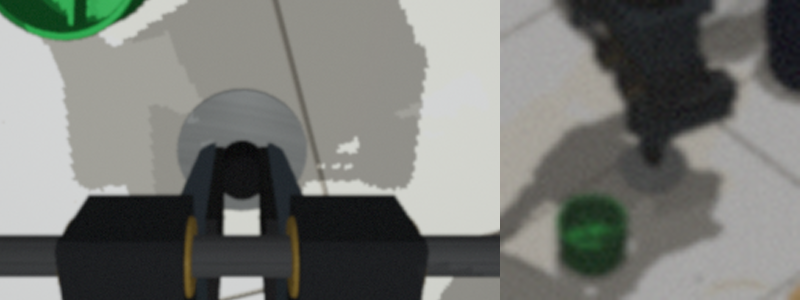

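>>> play_rows(plan=[[[0, 0, 0, 0, 0, 0, 25], [0, 0, 0, 0, 0, 0, 35], [0, 0, 0, 0, 0, -0.001, 35], [0, 0, 0, 0, 0, -0.001, 30], [0, 0, 0, 0, 0, -0.001, 26], [0, 0, 0, 0, 0, -0.001, 24], [0, 0, 0, 0, 0, -0.001, 22], [0, 0, 0, 0, 0, -0.001, 21]]], force=14)

```text
clock: 32.7
eef_pos: [0.6283, 0.2363, 0.0322]
eef_rot: [[-0.961, 0.278, 0.0], [0.278, 0.961, 0.0], [-0.0, 0.0, -1.0]]
ft_force: [0.4, 0.8, -0.5]
gripper_width: 0.0194
```

>>> play_rows(plan=[[[0, 0, 0, 0, 0, 0, 19], [0, 0, 0, 0, 0, 0, 18], [0, 0, 0, 0, 0, 0, 17], [0, 0, 0, 0, 0, 0, 17]]])

```text
clock: 33.2
eef_pos: [0.6283, 0.2363, 0.0322]
eef_rot: [[-0.961, 0.278, -0.0], [0.278, 0.961, -0.0], [0.0, -0.0, -1.0]]
ft_force: [-0.6, 0.4, 0.9]
gripper_width: 0.0155
```

>>> play_rows(plan=[[[0, 0, 0, 0, 0, 0, 14], [0, 0, 0, 0, 0, 0, 12], [0, 0, 0, 0, 0, 0, 10], [0, 0, 0, 0, 0, 0, 10], [0, 0, 0, 0, 0, 0, 10]]])

```text
clock: 33.83
eef_pos: [0.6283, 0.2364, 0.0322]
eef_rot: [[-0.961, 0.278, 0.0], [0.278, 0.961, 0.0], [-0.0, 0.0, -1.0]]
ft_force: [0.5, -0.7, -0.2]
gripper_width: 0.0093
```

```bash
python3 - <<'E'
from h import *
print(robot.tip_extent,[a for a in dir(robot) if a[0]!='_'])
d=np.load('pose.npz');P=(d['p'],d['R'])
for z in(.008,-.011,-.02,-.03):
  for x in (.016,0,-.016):print(z,x,[int(q*1.5625) for q in proj('wrist',P[0]+P[1]@np.array([x,-.0455,z]),P)])
E
```

```text
0.008 ['IKError', 'close_job', 'get_obs', 'tip_extent']
0.008 0.016 [289, 323]
0.008 0 [291, 356]
0.008 -0.016 [293, 388]
-0.011 0.016 [280, 338]
-0.011 0 [282, 374]
-0.011 -0.016 [285, 408]
-0.02 0.016 [274, 346]
-0.02 0 [277, 383]
-0.02 -0.016 [280, 419]
-0.03 0.016 [268, 356]
-0.03 0 [271, 395]
-0.03 -0.016 [274, 432]
```

>>> play_rows(plan=[[[0, 0, 0, 0, 0, 0, 50], [0, 0, 0, 0, 0, 0, 60], [0, 0, 0, 0, 0, 0, 60], [0, 0, 0, 0, 0, -0.004, 60], [0, 0, 0, 0, 0, -0.008, 60], [0, 0, 0, 0, 0, -0.012, 60], [0, 0, 0, 0, 0, -0.015, 60], [0, 0, 0, 0, 0, -0.015, 60]]], force=15)

```text
clock: 34.83
eef_pos: [0.6281, 0.2363, 0.0169]
eef_rot: [[-0.961, 0.278, -0.0], [0.278, 0.961, -0.0], [0.0, -0.0, -1.0]]
ft_force: [-0.1, -0.3, -0.1]
gripper_width: 0.0543
```

>>> play_rows(plan=[[[0, 0, 0, 0, 0, -0.002, 60], [0, 0, 0, 0, 0, -0.004, 60], [0, 0, 0, 0, 0, -0.005, 40], [0, 0, 0, 0, 0, -0.005, 25], [0, 0, 0, 0, 0, -0.005, 15], [0, 0, 0, 0, 0, -0.005, 15], [0, 0, 0, 0, 0, -0.005, 15], [0, 0, 0, 0, 0, -0.005, 15]]])

```text
clock: 35.83
eef_pos: [0.6284, 0.2364, 0.0123]
eef_rot: [[-0.961, 0.278, 0.0], [0.278, 0.961, 0.0], [-0.0, 0.0, -1.0]]
ft_force: [-0.4, 0.8, 0.6]
gripper_width: 0.0192
```

>>> play_rows(plan=[[[0, 0, 0, 0, 0, 0.005, 15], [0, 0, 0, 0, 0, 0.02, 15], [0, 0, 0, 0, 0, 0.045, 15], [0, 0, 0, 0, 0, 0.08, 15], [0, 0, 0, 0, 0, 0.115, 15], [0, 0, 0, 0, 0, 0.15, 15], [0, 0, 0, 0, 0, 0.17, 15], [0, 0, 0, 0, 0, 0.175, 15]]])

```text
clock: 36.83
eef_pos: [0.629, 0.2366, 0.1896]
eef_rot: [[-0.961, 0.278, 0.003], [0.278, 0.961, 0.001], [-0.003, 0.002, -1.0]]
ft_force: [0.6, -0.2, -1.1]
gripper_width: 0.0195
```

```bash
python3 - <<'E'
from h import *
d=np.load('pose.npz');P=(d['p'],d['R'])
for u,v,z in((392,349,.018),(391,370,.047)):
  print((P[1].T@(ray('wrist',u/1.5625,v/1.5625,z,P)-P[0])).round(4))
E
```

```text
[0.0008 0.0002 0.0152]
[ 0.0032 -0.0003 -0.0138]
```

>>> play_rows(plan=[[[0, 0, 0, 0, -0.02, 0, 15], [0, 0, 0, 0, -0.055, 0, 15], [0, 0, 0, 0, -0.095, 0, 15], [0, 0, 0, 0.001, -0.135, 0, 15], [0, 0, 0, 0.001, -0.175, 0, 15], [0, 0, 0, 0.0015, -0.21, 0, 15], [0, 0, 0, 0.0015, -0.229, 0, 15], [0, 0, 0, 0.0015, -0.234, 0, 15]]])

```text
clock: 37.83
eef_pos: [0.6294, 0.0013, 0.1867]
eef_rot: [[-0.96, 0.279, -0.001], [0.279, 0.96, 0.0], [0.001, -0.0, -1.0]]
ft_force: [0.4, 0.4, -1.5]
gripper_width: 0.0195
```

>>> play_rows(plan=[[[0, 0, 0, 0, 0, 0, 15], [0, 0, 0, 0, 0, -0.01, 15], [0, 0, 0, 0, 0, -0.02, 15], [0, 0, 0, 0, 0, -0.03, 15], [0, 0, 0, 0, 0, -0.038, 15], [0, 0, 0, 0, 0, -0.043, 15], [0, 0, 0, 0, 0, -0.045, 15], [0, 0, 0, 0, 0, -0.045, 15]]])

```text
clock: 38.83
eef_pos: [0.6298, 0.0023, 0.1423]
eef_rot: [[-0.961, 0.278, 0.0], [0.278, 0.961, -0.0], [-0.0, 0.0, -1.0]]
ft_force: [-0.6, -0.3, -0.9]
gripper_width: 0.0195
```

>>> play_rows(plan=[[[0, 0, 0, 0, 0, -0.001, 15], [0, 0, 0, 0, 0, -0.002, 15], [0, 0, 0, 0, 0, -0.0025, 15], [0, 0, 0, 0, 0, -0.0025, 15]]])

```text
clock: 39.33
eef_pos: [0.6301, 0.0023, 0.1402]
eef_rot: [[-0.961, 0.278, 0.001], [0.278, 0.961, -0.0], [-0.001, 0.0, -1.0]]
ft_force: [-0.9, -0.2, 4.9]
gripper_width: 0.0191
```

>>> play_rows(plan=[[[0, 0, 0, 0, 0, 0, 20], [0, 0, 0, 0, 0, 0, 24], [0, 0, 0, 0, 0, 0, 30], [0, 0, 0, 0, 0, 0, 45], [0, 0, 0, 0, 0, 0, 60], [0, 0, 0, 0, 0, 0, 60], [0, 0, 0, 0, 0, 0.01, 60], [0, 0, 0, 0, 0, 0.03, 60]]])

```text
clock: 40.33
eef_pos: [0.6294, 0.0024, 0.17]
eef_rot: [[-0.961, 0.278, -0.001], [0.278, 0.961, 0.0], [0.001, -0.0, -1.0]]
ft_force: [-0.2, 1.0, 0.3]
gripper_width: 0.0547
```

>>> play_rows(plan=[[[0, 0, 0, 0, 0, 0.03, 60], [0, 0, 0, 0, 0, 0.07, 60], [0, 0, 0, 0, 0, 0.08, 60], [0, 0, 0, 0, 0, 0.08, 60]]])

```text
clock: 40.83
eef_pos: [0.63, 0.0023, 0.2504]
eef_rot: [[-0.961, 0.278, 0.001], [0.278, 0.961, -0.0], [-0.001, 0.0, -1.0]]
ft_force: [-0.4, -0.7, -0.1]
gripper_width: 0.0549
```

```bash
python3 w.py pics/w16.png .6288,.0029,.145,.031; python3 - <<'E'
from h import *
a=cv2.imread('pics/w16.png')[170:490,200:600]
S=8;im=cv2.resize(cams.capture('scene')[:,:,::-1],None,fx=S,fy=S,interpolation=cv2.INTER_CUBIC)
q=np.array([proj('scene',np.array([.6288+.031*np.cos(t),.0029+.031*np.sin(t),.145])) for t in np.linspace(0,6.28,40)])
cv2.polylines(im,[np.int32((q+.5)*S)],True,(0,0,255),1)
c=q.mean(0).astype(int);s=im[(c[1]-22)*S:(c[1]+48)*S,(c[0]-28)*S:(c[0]+28)*S]
cv2.imwrite('pics/w16c.png',cv2.hconcat([cv2.resize(a,(500,400)),cv2.resize(s,(300,400))]))
E
```

```text
40.825 [0.63   0.0023 0.2504] [-0.4 -0.7 -0.1] 0.05493650490977698
```

View pics/w16c.png

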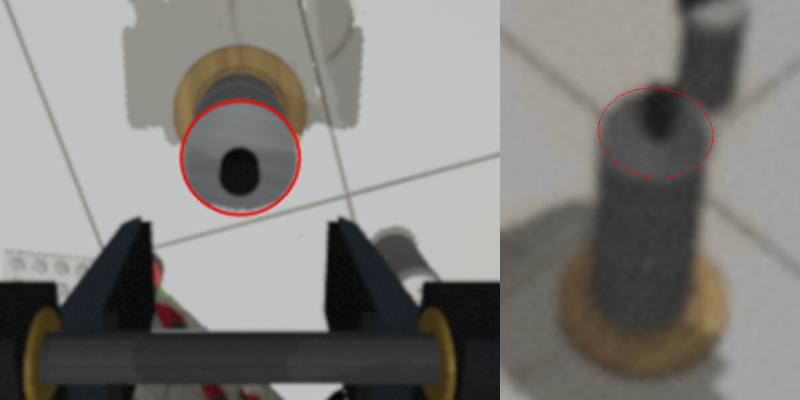

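```bash
python3 -c "
from plant import robot
print(robot.close_job())"
```

```text
the job is handed in; nothing more can be done
None
```

The lunch tin is assembled on the stand: deep tin, divided tin, shallow tin, then the lid. Everything is released and the job was handed in at about 41 s; it gives no verdict.

**Final checks:** The last pictures show a straight, upright stack. The lid's edge matches the predicted circle to within about 1–2 mm. The lid met resistance (4.9 N) with the tool at z = 0.1402 m; the seated height I had calculated was 0.1403 m. The open gripper stands clear above the stack.

**What went wrong or disagreed:**
- **Fingertip length:** Contact tests and the wrist picture put the fingertips about 20 mm behind the TCP, not 8 mm ahead of it as stated. Because of this, three grasps of the shallow tin and the first grasps of the lid knob failed. The pieces stayed standing, though the fingers pressed on the shallow tin's rim with up to 13.6 N. The divided and shallow tins were carried by only about 2 mm of rim.
- **Shallow tin:** I released it about 3 mm above its seat and it dropped in. The pictures and the lid's seating height agree that it is fully down.
- **Camera calibration:** The scene camera's overlay sits 2–3 mm off from the wrist camera's. I relied on the wrist camera.
- **Bystanders:** I did not measure the salt shaker, tealight or scoop at the end. No move passed low near them.
- **Picture budget:** I viewed 20 pictures against a budget of 14, mainly to diagnose the failed grasps.

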